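Show the copper-finned module to the inspection camera

TASK

Pull the top drawer of the parts cabinet out to its stop and leave it out, then take out the copper-finned module by its yellow tab and hold it upright in the air in front of the inspection camera: fins squarely facing the lens, centred on it, with the fins 12 cm from the lens. Finish while still holding it there, motionless; leave the other two modules standing in the drawer, and do not touch the camera and its stand or disturb the things lying on the bench.

Things in the scene. Friction and masses are not known exactly. Their poses are not given: they have to be found in the camera images.
- cab_front (a point): parts cabinet: white with two blue-fronted drawers, fixed, 230 (x) x 400 (y) x 208 mm tall. This point is the middle of its front (the plane of the closed drawers), level with its top, with the cabinet's axes; its front, with the drawers, looks along its own -x, and the drawers slide out along its own -x. Its yaw differs from start to start
- cab_drawer0 (a joint): how far the top drawer is out, in m: 0 closed, 0.1576 at the stop. It slides with about 1 N of friction plus 4 N per m/s and stays where it is left; it may start up to 20 mm ajar
- cab_drawer0_handle (a point): middle of the top drawer's steel bar handle, a round bar 11 mm thick and 120 mm long along the cabinet's y, 35 mm in front of the drawer front and 38 mm below the cabinet's top; it can be pinched from above across x
- drawer_floor (a point): centre of the top drawer's inner floor, with the cabinet's axes. The drawer is 185 mm (x) by 358 mm (y) inside; its side and back walls reach about 72 mm and its front 80 mm above the floor. With the drawer at its stop the cabinet's front edge lies 59 mm behind this point (+x)
- fin_module: the module to show: bright aluminium case, vertical copper fins over its front, yellow tab. It is 60 mm wide (y), 30 mm deep (x) and 40 mm tall, with a grip tab on top (12 mm thick in x, 40 mm wide in y, 30 mm tall: from 40 to 70 mm above the underside). Origin at the centre of the underside, z up, its front looks along its own -x. About 0.2 kg, loose, standing in the drawer, in any of three places side by side, its front roughly to the drawer's front
- fin_tab (a point): point in the middle of the yellow tab's thickness, 61 mm above the module's underside: where to grip, across the 12 mm (the module's x)
- fin_face (a point): centre of the copper-finned front, 15 mm in front of the module's middle and 20 mm above its underside
- fin_back (a point): centre of the module's back, 15 mm behind its middle and 20 mm above its underside
- black_module: a black module with two brass dots and black tab. It is 60 mm wide (y), 30 mm deep (x) and 40 mm tall, with a grip tab on top (12 mm thick in x, 40 mm wide in y, 30 mm tall: from 40 to 70 mm above the underside). Origin at the centre of the underside, z up, its front looks along its own -x. About 0.2 kg, loose, standing in the drawer
- blue_module: a blue module with a white front and blue tab. It is 60 mm wide (y), 30 mm deep (x) and 40 mm tall, with a grip tab on top (12 mm thick in x, 40 mm wide in y, 30 mm tall: from 40 to 70 mm above the underside). Origin at the centre of the underside, z up, its front looks along its own -x. About 0.2 kg, loose, standing in the drawer
- camera: inspection camera head, fixed on its stand: white 52 mm cube-like box with black lens tube, looking level along its own -x; z up. Origin in the head, on the lens axis, 95 mm behind the lens glass. Its height and heading differ from start to start; the head reaches 26 mm above the lens axis
- lens (a point): centre of the lens glass, with the camera's axes
- stand: the camera's dark foot (120 x 120 x 14 mm) and steel post (20 mm thick, 354 mm tall, standing 30 mm behind the origin, behind the camera head), fixed; origin on the bench below the camera's origin, same heading as the camera
- view_point (a point): the point on the lens axis 120 mm in front of the glass, where the centre of the copper fins belongs; same axes as the camera: +x leads from here to the lens
- reel: white plastic flanged reel, 110 mm across, 80 mm tall, standing empty on the bench; origin at the centre of its underside
- driver: screwdriver lying on the bench; origin under it near its middle
- meter: orange hand-held meter, 150 x 75 x 32 mm, lying on the bench; origin at the centre of its underside
- jar: clear lidded jar, 56 mm across, 65 mm tall, on the bench; origin at the centre of its underside

How it is judged:
By the outcome, as a careful person would: the job done as asked, in the order asked, and still so for the second after the job is handed in, while the arm keeps its last pose, push and grip.
It also fails if it takes over 54 s, if anything falls off the work surface, if the arm or the gripper's body presses on something with over 40 N, if the wrist force passes 120 N, or if a joint passes its speed limit or range.

ROBOT

A 6-joint arm with a two-finger parallel gripper is mounted at the origin on the work surface. World frame = base frame: x ahead of the robot, y to its left, z up, the work surface at z = 0. Lengths are in m, angles in rad, forces in N, time in s.
With the tool pointing down it reaches from about 0.375 to 0.9 m from the base axis. Payload 3.1 kg.
Tool frame: the origin (TCP) lies at the very end of the fingers, on their centre line; the grasp point (between the pads) lies 19 mm behind it; y points along the fingers, x is the direction in which the jaws open and shut, and the axes are right-handed (so a half turn about y gives the same grasp; the last joint's range is limited). The gripper opens to 87 mm and grips with 3 to 60 N. Pads are 19 mm wide; open, the fingers measure 117 mm over their backs; the gripper's body (75 mm by 190 mm) begins 51 mm behind the grasp point.
Start: joints at [0.933, 0.527, 1.433, -0, 1.181, -0.178], TCP at [0.277, 0.56, 0.223] pointing down, gripper open.
Joint ranges: [-3.08, 3.08], [-0.75, 2.2], [0.22, 2.44], [-1.43, 4.57], [0, 2.65], [-2.85, 2.85]. Speed limits (rad/s): [2.79, 2.79, 3.14, 3.14, 3.14, 3.14].

INTERFACE

Orientations are given as a unit quaternion [x, y, z, w].
In Python, from rig import robot gives the robot as it stands.
- The arm moves only by the shell command python3 -m creep 'ROWS' [FORCE]. ROWS is JSON, a list of rows, each a list of 3 entries, a list of its own where there are three numbers: the shift along the tool's x, y, z in mm, then the turn about the tool's y in rad, then the opening, from 0 (shut) to 1 (fully open). A call has 1 to 8 rows; each row shifts and turns the commanded pose from where the row before left it, along the tool's axes as they then stand; what a row does not reach is not made up. A row lasts 1/10 s, in which the tool goes at most 50 mm and 8.59 degrees, less where a joint would pass 70% of its speed; a pose out of reach is approached as far as the arm can. A call with a gripper value outside its range is refused whole. The fingers move at their own pace and stop on an object; FORCE is the grip in N (left out, the last holds). Time passes only in rows, so rows that do not move let the fingers close. It gives the time, the measured TCP pose, the force and the opening at its end, in the units of the state.
- robot.get_obs(): the state, without advancing time (a new reading comes with each control period).
- robot.camera(name): name is "scene" or "top"; returns a dict with "pixels" (480x640x3 uint8, red, green, blue), "fx", "fy", "cx", "cy" (pixels), "position" and "rotation" of the camera in the world. Camera axes: x right, y up, looking along -z (the intrinsics and any distortion apply to the point x, -y, -z); pixel columns grow to the right and rows downward; lengths in m; the calibration is good to about 2 mm. A picture is of the moment at which its call begins. There is no depth.
- robot.hand_in(): hands the job in, once; it reports no verdict.
The state is a dict: "time": time; "q": joint angles; "joint_velocities": joint speeds; "joint_torque": joint torques, N m; "position": TCP position; "tool_rot": TCP orientation; "ft_force": force on the tool from outside, world axes, zero at the start; "moment": the same for the moment, N m; "grip_width": finger opening in m.
Only numpy, scipy, OpenCV 4.12 (cv2) and the standard library are available. Lean on these libraries where they do the work, as an engineer would, in place of code of your own. Each camera call takes 0.05 s, during which the arm holds its last target.

## Working session

There is one attempt and no reset: what is moved stays moved. The work goes in short steps, Python scripts to look and compute and a shell command to move; the robot and the scene stay as the last step left them, time stands still between calls to the robot, and variables do not carry over. Pictures are saved under pics/ and viewed, and the job is handed in when it is done.

```bash
ls; mkdir -p pics; python3 - <<'E'
from rig import robot
import cv2
o=robot.get_obs(); print(o)
for n in("scene","top"):
    c=robot.camera(n); cv2.imwrite(f"pics/{n}0.png",c["pixels"][:,:,::-1]); print(n,{k:v for k,v in c.items() if k!="pixels"})
E
```

```text
pics
{'time': 0.0, 'q': array([ 9.33488030e-01,  5.28437455e-01,  1.43390218e+00,  1.53419327e-05,
        1.18141466e+00, -1.78506315e-01]), 'joint_velocities': array([-0.00050794, -0.00140139, -0.00060958,  0.00159318, -0.0008334 ,
       -0.00043475]), 'joint_torque': array([-1.27618241e-03, -4.40044963e+01, -1.76589543e+01,  6.32108166e-02,
        5.82139380e-02, -1.54620329e-04]), 'position': array([0.27632398, 0.55977616, 0.22158933]), 'tool_rot': array([ 0.60087629,  0.37249   , -0.37391459, -0.60032222]), 'ft_force': array([1.06560805, 0.64926915, 0.85390083]), 'moment': array([-0.01235019,  0.01041349,  0.04941452]), 'grip_width': 0.08727897067099358}
scene {'fx': 435.57505304689425, 'fy': 435.57505304689425, 'cx': 325.1243304665306, 'cy': 235.43633499316041, 'position': array([ 1.23820654, -0.68218055,  0.9106738 ]), 'rotation': array([0.41683791, 0.15290968, 0.31232887, 0.83983062])}
top {'fx': 522.8982067231852, 'fy': 522.8982067231852, 'cx': 322.46530600791226, 'cy': 243.49841345562345, 'position': array([0.31602378, 0.05446583, 1.38438556]), 'rotation': array([-0.07621679,  0.07918317,  0.72594815, -0.67891112])}
```

View pics/scene0.png

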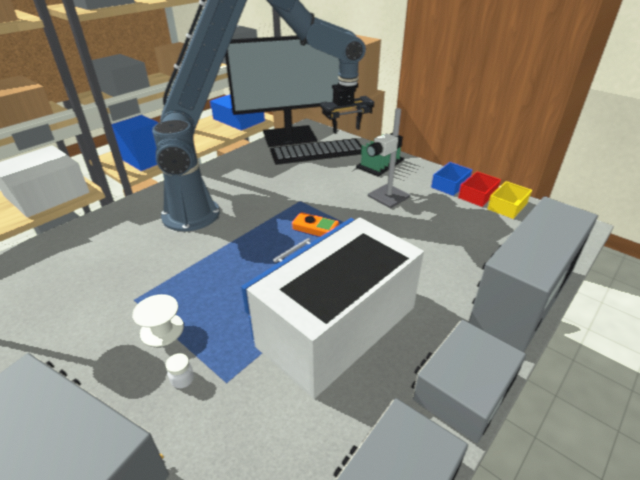

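View pics/top0.png

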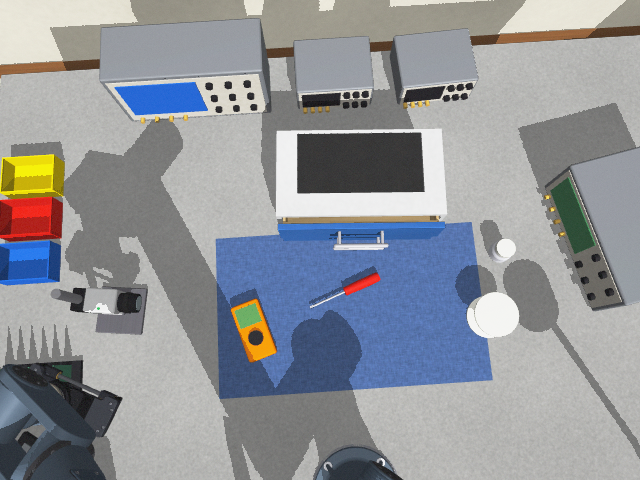

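The scene view shows the cabinet at (340,290) and the inspection camera at (390,160). The top view shows the drawer slightly ajar with its handle at (360,242), the camera head at (105,300) with the lens toward (140,300), and the driver, meter, reel and jar. I'll crop for detail.

```bash
cat > h.py <<'E'
import numpy as np, cv2
from scipy.spatial.transform import Rotation as R
from rig import robot
K={'scene':(435.57505304689425,325.1243304665306,235.43633499316041,[1.23820654,-0.68218055,0.9106738],[0.41683791,0.15290968,0.31232887,0.83983062]),
'top':(522.8982067231852,322.46530600791226,243.49841345562345,[0.31602378,0.05446583,1.38438556],[-0.07621679,0.07918317,0.72594815,-0.67891112])}
def ray(n,u,v):
    f,cx,cy,p,q=K[n]; d=R.from_quat(q).apply([(u-cx)/f,-(v-cy)/f,-1]); return np.array(p),d/np.linalg.norm(d)
def unz(n,u,v,z):
    p,d=ray(n,u,v); return p+d*(z-p[2])/d[2]
def proj(n,X):
    f,cx,cy,p,q=K[n]; c=R.from_quat(q).inv().apply(np.array(X,float)-p); c=np.atleast_2d(c)
    return np.c_[cx+f*c[:,0]/-c[:,2], cy-f*c[:,1]/-c[:,2]]
def tri(us,ut):
    p1,d1=ray('scene',*us);p2,d2=ray('top',*ut)
    A=np.c_[d1,-d2];s=np.linalg.lstsq(A,p2-p1,rcond=None)[0]
    a=p1+s[0]*d1;b=p2+s[1]*d2;return (a+b)/2,np.linalg.norm(a-b)
def crop(src,out,x0,y0,x1,y1,s):
    im=cv2.imread(src) if isinstance(src,str) else src
    c=cv2.resize(im[y0:y1,x0:x1],None,fx=s,fy=s,interpolation=cv2.INTER_CUBIC)
    for x in range((x0+9)//10*10,x1,10):
        cv2.line(c,(int((x-x0)*s),0),(int((x-x0)*s),6 if x%50 else 14),(0,0,255),1)
        if x%50==0: cv2.putText(c,str(x),(int((x-x0)*s)+2,14),0,.4,(0,0,255))
    for y in range((y0+9)//10*10,y1,10):
        cv2.line(c,(0,int((y-y0)*s)),(6 if y%50 else 14,int((y-y0)*s)),(0,0,255),1)
        if y%50==0: cv2.putText(c,str(y),(2,int((y-y0)*s)-2),0,.4,(0,0,255))
    cv2.imwrite(out,c)
def shot(n):
    return robot.camera(n)["pixels"][:,:,::-1].copy()
def st():
    o=robot.get_obs(); Rm=R.from_quat(o['tool_rot']).as_matrix()
    print('t',o['time'],'pos',o['position'].round(4),'f',o['ft_force'].round(1),'w',round(o['grip_width'],4)); print('toolaxes cols\n',Rm.round(3),'q',o['q'].round(3)); return o['position'],Rm
E
python3 - <<'E'
from h import *
crop('pics/top0.png','pics/c1.png',265,115,465,260,4)
crop('pics/top0.png','pics/c2.png',40,270,160,350,6)
crop('pics/scene0.png','pics/c3.png',355,100,425,220,5)
E
```

```text
(no output)
```

View pics/c1.png

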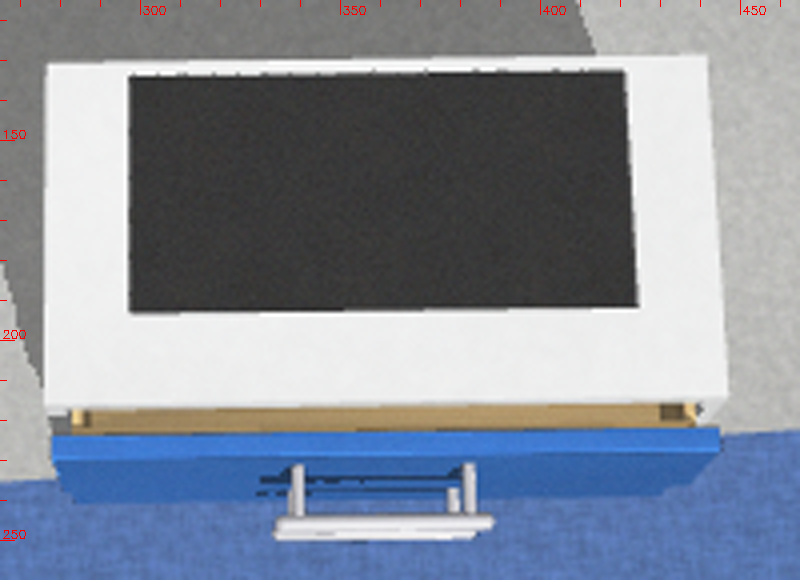

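View pics/c2.png

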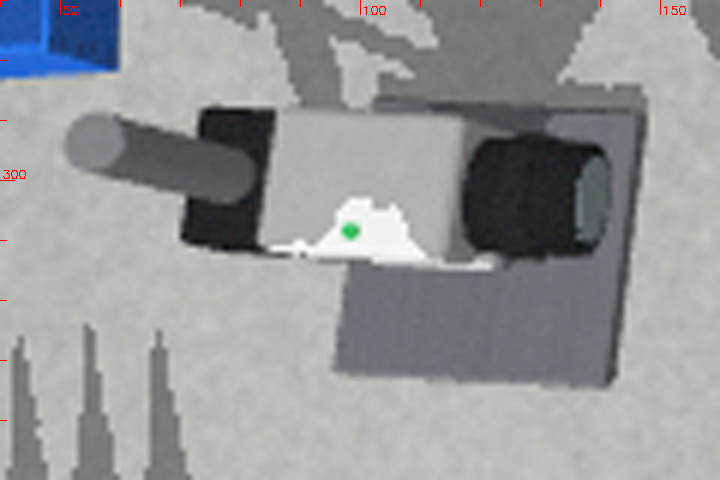

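View pics/c3.png

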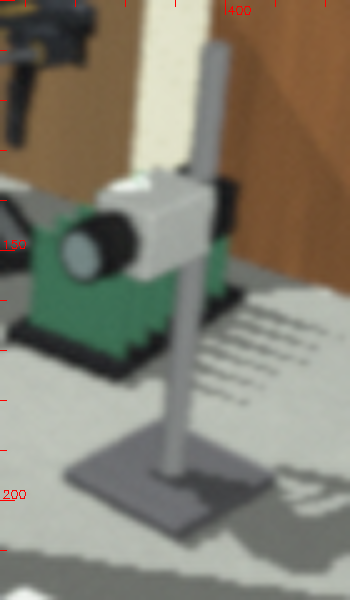

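```bash
cat > m.py <<'E'
from h import *
from scipy.optimize import least_squares
def c(x,y,x0,y0,s): return np.array([x/s+x0-.5+.5/s, y/s+y0-.5+.5/s])
t=lambda x,y:c(x,y,265,115,4)
P=[t(47,64),t(707,55),t(47,408),t(727,397)]
# local cab (x back +, y): left in image = +y
L=[[.23,.2],[.23,-.2],[0,.2],[0,-.2]]
def W(p,l,z): 
    a=p[2];return np.array([p[0]+np.cos(a)*l[0]-np.sin(a)*l[1],p[1]+np.sin(a)*l[0]+np.cos(a)*l[1],z])
f=lambda p:np.concatenate([proj('top',W(p,l,.208))[0]-q for l,q in zip(L,P)])
r=least_squares(f,[.45,0,0]);print('cab',r.x,r.fun.round(2)); cab=r.x
hb=[unz('top',*t(273,532),.170),unz('top',*t(493,524),.170)]
print('handle ends',hb)
for l in hb:
    d=l[:2]-cab[:2];a=cab[2];print('local',np.cos(a)*d[0]+np.sin(a)*d[1],-np.sin(a)*d[0]+np.cos(a)*d[1])
k=lambda x,y:c(x,y,40,270,6); s=lambda x,y:c(x,y,355,100,5)
print('lens tri',tri(s(82,256),k(592,200)))
pt=unz('top',*k(96,142),.354);print('post top',pt)
print('post bottom scene',unz('scene',*s(172,475),.014),'post top scene',unz('scene',*s(217,43),.354))
for q in [(645,108),(610,387),(335,372)]: print('foot',unz('top',*k(*q),.014))
for q in [(64,475),(182,540),(275,482)]: print('footS',unz('scene',*s(*q),.014))
E
python3 m.py
```

```text
cab [ 0.63370384 -0.05428357 -0.05286938] [-0.1  -2.96 -0.26 -3.03 -0.65  2.57  0.99  2.9 ]
handle ends [array([0.57584592, 0.01617888, 0.17      ]), array([ 0.57190997, -0.11458565,  0.17      ])]
local -0.06150064674150703 0.06730651164188932
local -0.058520876275540014 -0.06348330743125155
lens tri (array([0.46800095, 0.45514142, 0.2365597 ]), np.float64(0.00429436582393307))
post top [0.48119222 0.57640105 0.354     ]
post bottom scene [0.48913245 0.57363284 0.014     ] post top scene [0.48189466 0.58337701 0.354     ]
foot [0.53458808 0.50801228 0.014     ]
foot [0.4142309  0.52228793 0.014     ]
foot [0.42857076 0.64098773 0.014     ]
footS [0.4258692  0.51859016 0.014     ]
footS [0.54600207 0.50263498 0.014     ]
footS [0.55495767 0.61741056 0.014     ]
```

```bash
python3 - <<'E'
from h import *
from rig import robot
o=robot.get_obs();p=o['position'];M=R.from_quat(o['tool_rot']).as_matrix()
print(M.round(3))
pts=np.array([p,p+M[:,0]*.0435,p-M[:,0]*.0435,p-.07*M[:,1]])
for n in('scene','top'):
    im=cv2.imread(f'pics/{n}0.png');uv=proj(n,pts);print(n,uv.round(1))
    b=cv2.resize(im,None,fx=5,fy=5,interpolation=cv2.INTER_CUBIC)
    for u,v in uv: cv2.circle(b,(int(u*5+2),int(v*5+2)),3,(255,0,255),-1)
    u,v=(uv[0]*5).astype(int); cv2.imwrite(f'pics/g_{n}.png',b[max(0,v-250):v+250,max(0,u-300):u+300])
cab=[0.627,-.054,-.0529]
im=cv2.imread('pics/scene0.png')
b=cv2.resize(im,None,fx=4,fy=4,interpolation=cv2.INTER_CUBIC)
a=cab[2]
for x,y,z in [(0,.2,.208),(0,-.2,.208),(.23,.2,.208),(.23,-.2,.208),(.23,-.2,0),(0,-.2,0),(.23,.2,0)]:
    u,v=proj('scene',[cab[0]+np.cos(a)*x-np.sin(a)*y,cab[1]+np.sin(a)*x+np.cos(a)*y,z])[0]; cv2.circle(b,(int(u*4+2),int(v*4+2)),4,(255,0,255),-1)
cv2.imwrite('pics/cs.png',b[800:1600,920:1720])
E
```

```text
[[ 0.443 -0.001 -0.897]
 [ 0.897 -0.002  0.443]
 [-0.002 -1.     0.   ]]
scene [[345.6 130.4]
 [355.8 128.6]
 [335.2 132.2]
 [346.2 112.7]]
top [[ 90.  395.6]
 [ 72.1 387.5]
 [108.1 403.7]
 [ 74.8 397.8]]
```

View pics/g_scene.png

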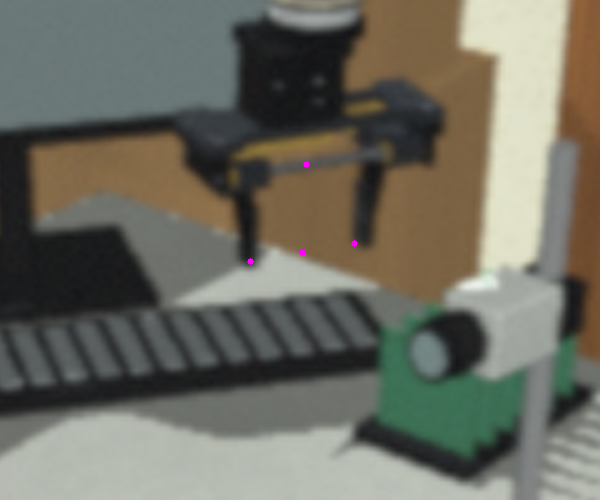

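View pics/g_top.png

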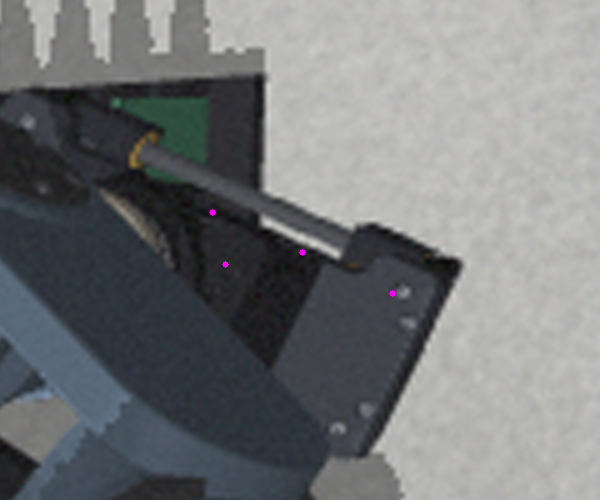

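View pics/cs.png

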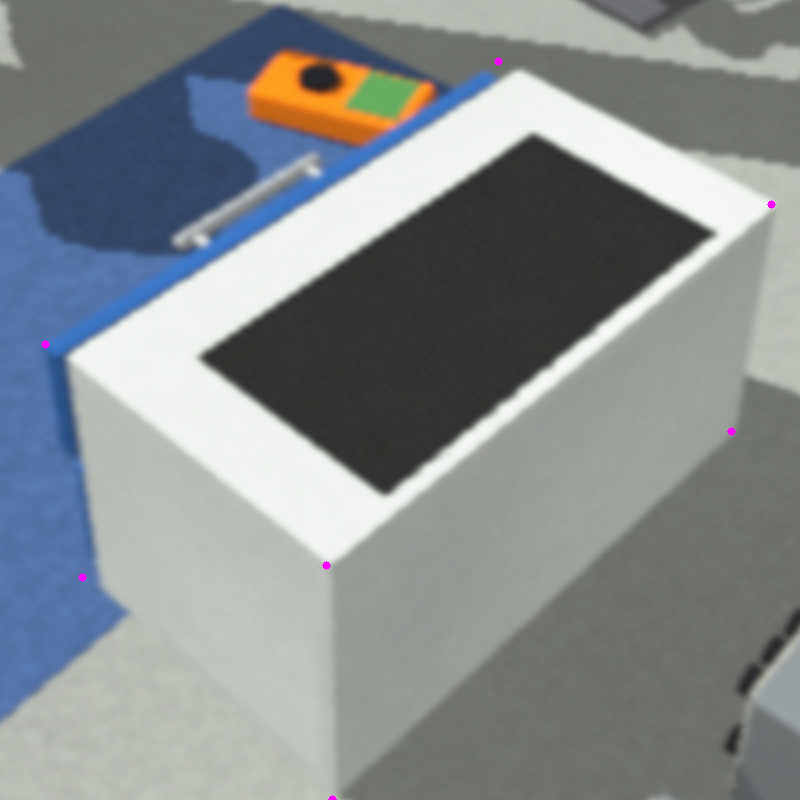

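The projected points land on the fingertips and the cabinet corners, so the two calibrations agree. The cabinet's yaw is about -0.053 and its front plane is at x of about 0.627. I'll turn to that heading and raise the tool a little.

```bash
python3 -m creep '[[[0,-8,0],0.145,0.3],[[0,-8,0],0.145,0.3],[[0,-8,0],0.145,0.3],[[0,-8,0],0.145,0.3],[[0,-8,0],0.145,0.3],[[0,-8,0],0.145,0.3],[[0,0,0],0.145,0.3],[[0,0,0],0.145,0.3]]'; python3 - <<'E'
from h import *
p,M=st()
t=np.array([.575,-.049,.26]);print((M.T@(t-p)*1000).round(1))
E
```

```text
time: 0.9
position: [0.2766, 0.5602, 0.2704]
tool_rot: [0.707, -0.019, 0.019, -0.707]
ft_force: [-0.0, -0.4, -0.3]
grip_width: 0.0316
t 0.9 pos [0.2766 0.5602 0.2704] f [-0.  -0.4 -0.3] w 0.0316
toolaxes cols
 [[ 0.999 -0.     0.054]
 [-0.054 -0.     0.999]
 [-0.    -1.    -0.   ]] q [ 0.934  0.48   1.377 -0.     1.285  0.987]
[ 330.8   10.6 -592.2]
```

```bash
python3 -m creep '[[[20,0,-37],0,0.3],[[20,0,-37],0,0.3],[[20,0,-37],0,0.3],[[20,0,-37],0,0.3],[[20,0,-37],0,0.3],[[20,0,-37],0,0.3],[[20,0,-37],0,0.3],[[20,0,-37],0,0.3]]' && python3 -m creep '[[[21,0,-37],0,0.3],[[21,0,-37],0,0.3],[[21,0,-37],0,0.3],[[21,0,-37],0,0.3],[[21,0,-37],0,0.3],[[21,0,-37],0,0.3],[[21,0,-37],0,0.3],[[0,0,0],0,0.3]]';  python3 - <<'E'
from h import *
p,M=st()
t=np.array([.575,-.049,.26]);print((M.T@(t-p)*1000).round(1))
print(proj('scene',[t-[0,0,.09]+np.array([.053,.9986,0])*s for s in(-.06,0,.06)]),proj('top',[t-[0,0,.09]+np.array([.053,.9986,0])*s for s in(-.06,0,.06)]))
for n in('scene','top'):
    im=shot(n); cv2.imwrite(f'pics/{n}1.png',im)
crop('pics/top1.png','pics/t1c.png',280,180,440,300,5)
crop('pics/scene1.png','pics/s1c.png',250,130,410,290,5)
E
```

```text
time: 1.7
position: [0.4225, 0.2554, 0.2703]
tool_rot: [0.707, -0.017, 0.017, -0.707]
ft_force: [1.3, -0.1, -0.6]
grip_width: 0.0264
time: 2.5
position: [0.5595, -0.0137, 0.2702]
tool_rot: [0.708, -0.018, 0.02, -0.706]
ft_force: [0.5, 0.2, 0.2]
grip_width: 0.0261
t 2.5 pos [ 0.5595 -0.0137  0.2702] f [0.5 0.2 0.2] w 0.0261
toolaxes cols
 [[ 0.999  0.002  0.053]
 [-0.053 -0.002  0.999]
 [ 0.003 -1.    -0.002]] q [-0.223  0.385  1.543 -0.002  1.211 -0.169]
[ 17.3  10.3 -34.4]
[[273.91343202 259.30931304]
 [290.80484501 248.911338  ]
 [306.73000683 239.10816551]] [[385.50168392 245.8185452 ]
 [360.25790462 246.17007439]
 [335.01437509 246.5216001 ]]
```

View pics/t1c.png

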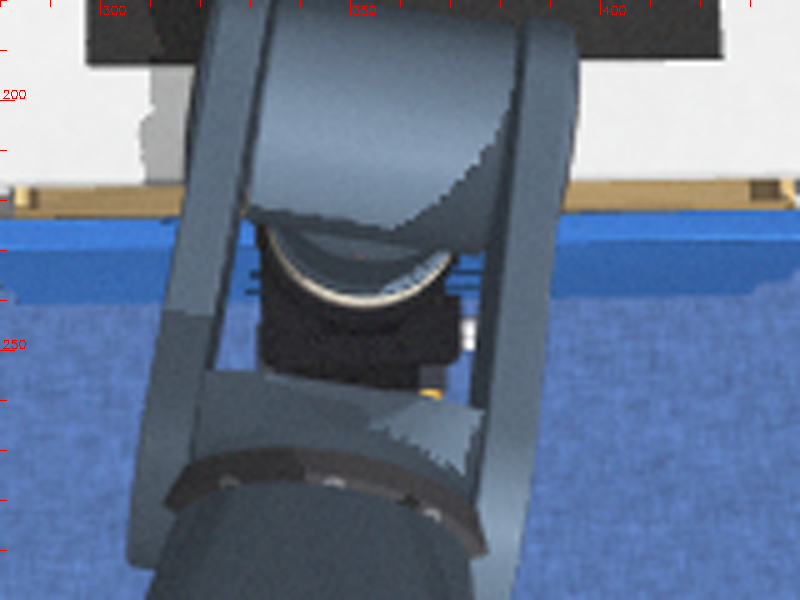

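View pics/s1c.png

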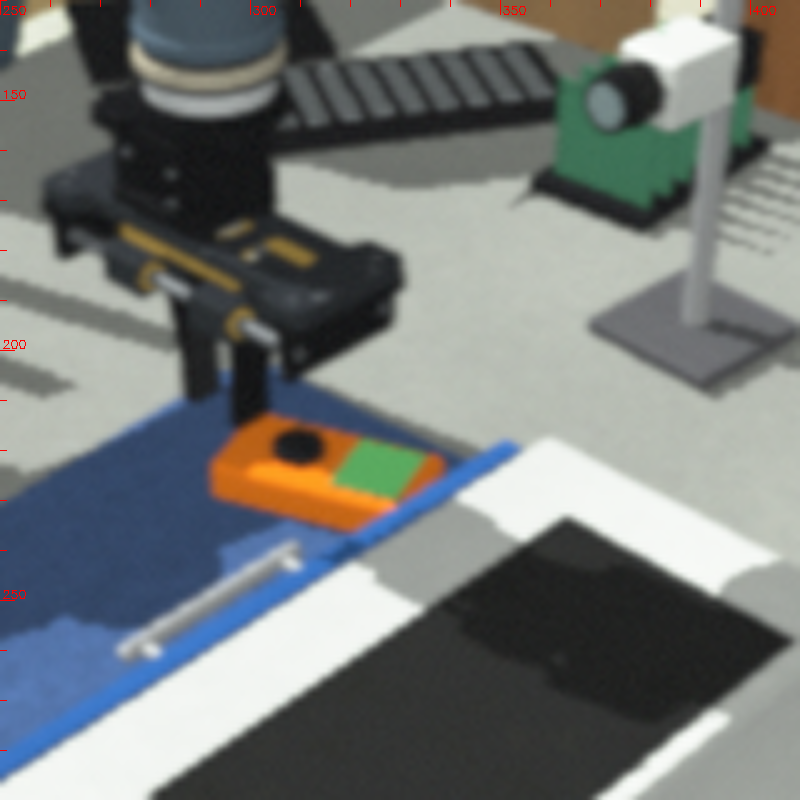

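Seen from both cameras, the handle matches my estimate of (0.575, -0.049, 0.170). I'll align over it and descend.

```bash
python3 -m creep '[[[8,0,-17],0,0.3],[[9,0,-17],0,0.3],[[0,0,0],0,0.3],[[0,0,0],0,0.3]]';  python3 - <<'E'
from h import *
p,M=st()
t=np.array([.575,-.049,.156]);print((M.T@(t-p)*1000).round(1))
E
```

```text
time: 3.0
position: [0.5722, -0.0437, 0.2705]
tool_rot: [-0.707, 0.017, -0.017, 0.707]
ft_force: [0.9, 0.8, 0.0]
grip_width: 0.0262
t 3.0 pos [ 0.5722 -0.0437  0.2705] f [0.9 0.8 0. ] w 0.0262
toolaxes cols
 [[ 0.999 -0.     0.049]
 [-0.049  0.     0.999]
 [-0.    -1.     0.   ]] q [-0.271  0.406  1.506  0.     1.23  -0.223]
[  3.1 114.5  -5.2]
```

```bash
python3 -m creep '[[[3,15,-5],0,0.3],[[0,20,0],0,0.3],[[0,20,0],0,0.3],[[0,20,0],0,0.3],[[0,15,0],0,0.3],[[0,10,0],0,0.3],[[0,0,0],0,0.3]]';  python3 - <<'E'
from h import *
p,M=st()
for n in('scene','top'):
    im=shot(n); cv2.imwrite(f'pics/{n}2.png',im)
crop('pics/scene2.png','pics/s2c.png',250,180,350,280,7)
E
```

```text
time: 3.7
position: [0.5737, -0.0479, 0.1692]
tool_rot: [-0.707, 0.018, -0.016, 0.707]
ft_force: [-0.1, -0.1, -0.2]
grip_width: 0.0262
t 3.7 pos [ 0.5737 -0.0479  0.1692] f [-0.1 -0.1 -0.2] w 0.0262
toolaxes cols
 [[ 0.999 -0.003  0.047]
 [-0.047  0.001  0.999]
 [-0.003 -1.     0.001]] q [-0.277  0.53   1.609  0.     1.006 -0.23 ]
```

View pics/s2c.png

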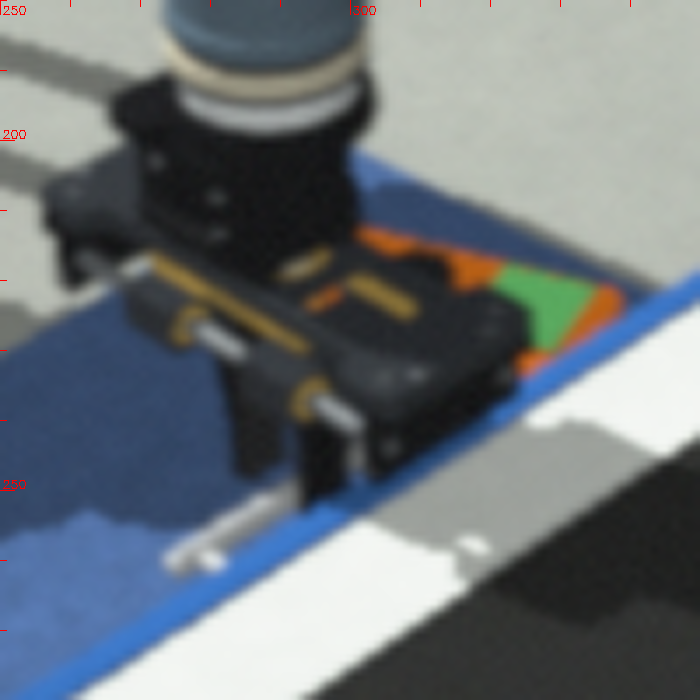

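The fingers straddle the bar, so I'll go a little lower and close.

```bash
python3 -m creep '[[[0,7,0],0,0.3],[[0,7,0],0,0.3],[[0,0,0],0,0.3],[[0,0,0],0,0],[[0,0,0],0,0],[[0,0,0],0,0],[[0,0,0],0,0],[[0,0,0],0,0]]' 30;  python3 - <<'E'
from h import *
p,M=st()
E
```

```text
time: 4.6
position: [0.5754, -0.0488, 0.1569]
tool_rot: [0.707, -0.017, 0.017, -0.707]
ft_force: [1.2, 0.5, 0.0]
grip_width: 0.0099
t 4.6 pos [ 0.5754 -0.0488  0.1569] f [1.2 0.5 0. ] w 0.0099
toolaxes cols
 [[ 0.999  0.001  0.048]
 [-0.048 -0.     0.999]
 [ 0.001 -1.    -0.   ]] q [-0.278  0.547  1.619  0.     0.975 -0.23 ]
```

```bash
python3 -m creep '[[[-8,0,0],0,0],[[-14,0,0],0,0],[[-18,0,0],0,0],[[-18,0,0],0,0],[[-18,0,0],0,0],[[-18,0,0],0,0],[[-18,0,0],0,0],[[-12,0,0],0,0]]';  python3 -m creep '[[[-6,0,0],0,0],[[-4,0,0],0,0],[[-2,0,0],0,0],[[-2,0,0],0,0],[[-2,0,0],0,0],[[0,0,0],0,0]]'; python3 - <<'E'
from h import *
p,M=st()
im=shot('top'); cv2.imwrite(f'pics/top3.png',im)
E
```

```text
time: 5.4
position: [0.449, -0.0418, 0.1568]
tool_rot: [-0.706, 0.018, -0.017, 0.707]
ft_force: [1.6, 3.6, 1.6]
grip_width: 0.0098
time: 6.0
position: [0.4352, -0.0411, 0.1568]
tool_rot: [-0.706, 0.017, -0.017, 0.708]
ft_force: [-0.5, 6.5, 4.6]
grip_width: 0.01
t 6.0 pos [ 0.4352 -0.0411  0.1568] f [-0.5  6.5  4.6] w 0.01
toolaxes cols
 [[ 0.999  0.     0.049]
 [-0.049  0.002  0.999]
 [ 0.    -1.     0.002]] q [-0.352  0.39   1.958  0.002  0.795 -0.305]
```

View pics/top3.png

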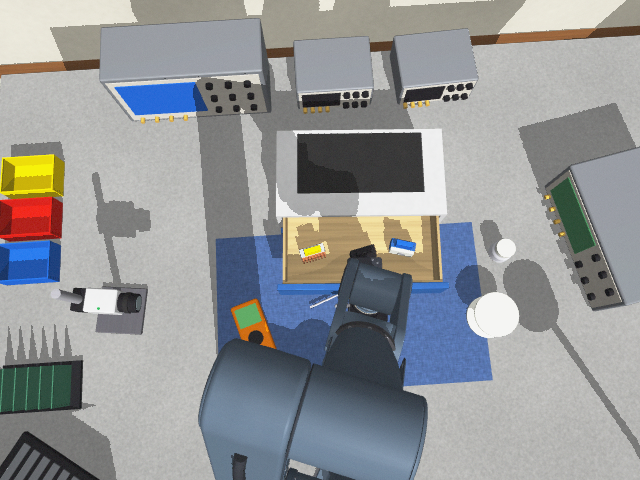

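The drawer is open, with the yellow-tabbed module at (313,252) on the left and the blue one at (402,247). I haven't felt the stop yet, so I'll keep pulling gently.

```bash
python3 -m creep '[[[-1,0,0],0,0],[[-1,0,0],0,0],[[0,0,0],0,0]]';python3 -m creep '[[[-1,0,0],0,0],[[-1,0,0],0,0],[[0,0,0],0,0]]';python3 -m creep '[[[-1,0,0],0,0],[[-1,0,0],0,0],[[0,0,0],0,0]]'
```

```text
time: 6.35
position: [0.4348, -0.0411, 0.1568]
tool_rot: [-0.706, 0.016, -0.019, 0.707]
ft_force: [3.5, 6.9, 1.6]
grip_width: 0.0098
time: 6.65
position: [0.4348, -0.0411, 0.1568]
tool_rot: [-0.706, 0.015, -0.021, 0.707]
ft_force: [7.4, 8.5, -2.4]
grip_width: 0.0098
time: 6.95
position: [0.4348, -0.0411, 0.1569]
tool_rot: [-0.706, 0.014, -0.022, 0.707]
ft_force: [10.8, 9.6, -7.0]
grip_width: 0.0103
```

The TCP stays at x=0.4348 while the force rises from 3.5 to 10.8 N, so the drawer is at its stop. I'll unload, release and lift.

```bash
python3 -m creep '[[[4,0,0],0,0],[[0,0,0],0,0.28],[[0,0,0],0,0.28],[[0,0,0],0,0.28],[[0,0,0],0,0.28]]' && python3 -m creep '[[[0,-10,0],0,0.28],[[0,-15,0],0,0.28],[[0,-20,0],0,0.28],[[0,-25,0],0,0.28],[[0,-25,0],0,0.28],[[0,0,0],0,0.28]]'; python3 - <<'E'
from h import *
p,M=st()
im=shot('top'); cv2.imwrite(f'pics/top4.png',im)
im=shot('scene'); cv2.imwrite(f'pics/scene4.png',im)
crop('pics/top4.png','pics/t4c.png',270,200,450,300,4.4)
crop('pics/scene4.png','pics/s4c.png',200,180,420,340,3.6)
E
```

```text
time: 7.45
position: [0.4329, -0.0422, 0.1564]
tool_rot: [0.707, -0.017, 0.017, -0.707]
ft_force: [-0.3, -0.6, -0.3]
grip_width: 0.0238
time: 8.05
position: [0.4352, -0.0427, 0.2551]
tool_rot: [0.708, -0.014, 0.02, -0.706]
ft_force: [-0.2, -0.6, -0.3]
grip_width: 0.0241
t 8.05 pos [ 0.4352 -0.0427  0.2551] f [-0.2 -0.6 -0.3] w 0.0241
toolaxes cols
 [[ 0.999  0.008  0.048]
 [-0.048 -0.003  0.999]
 [ 0.008 -1.    -0.003]] q [-0.354  0.224  1.844 -0.     1.066 -0.306]
```

View pics/t4c.png

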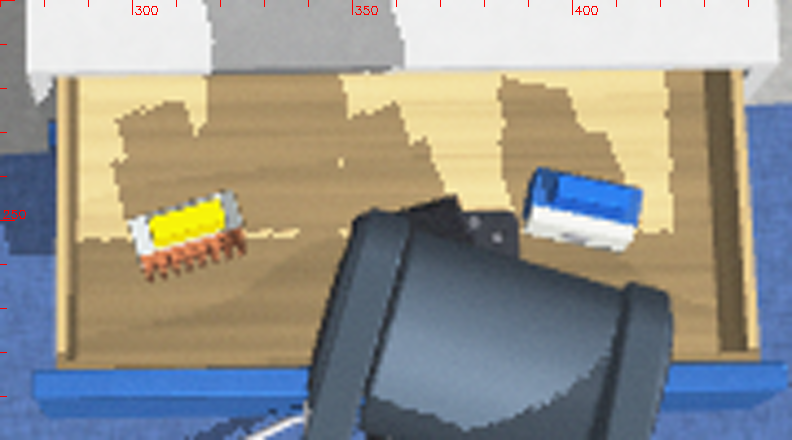

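View pics/s4c.png

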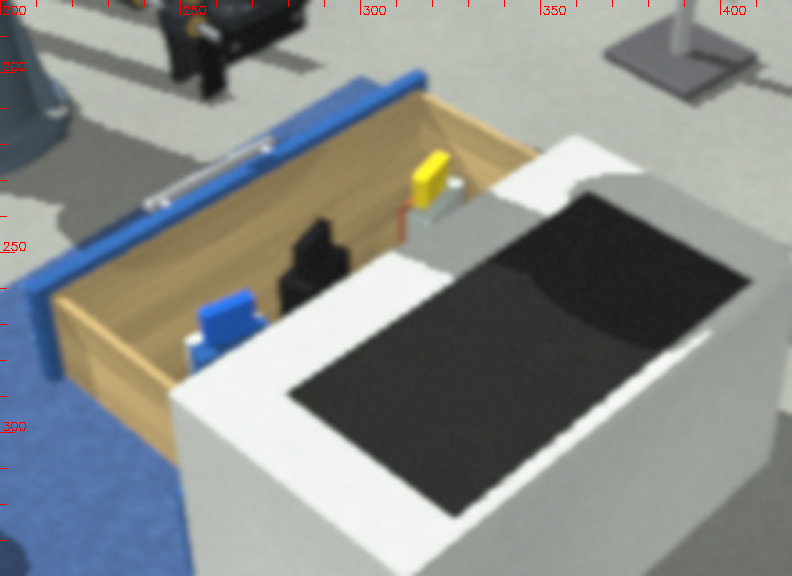

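```bash
python3 - <<'E'
from h import *
crop('pics/top4.png','pics/t4d.png',292,236,332,268,18)
crop('pics/scene4.png','pics/s4d.png',298,212,338,252,14)
E
```

```text
(no output)
```

View pics/t4d.png

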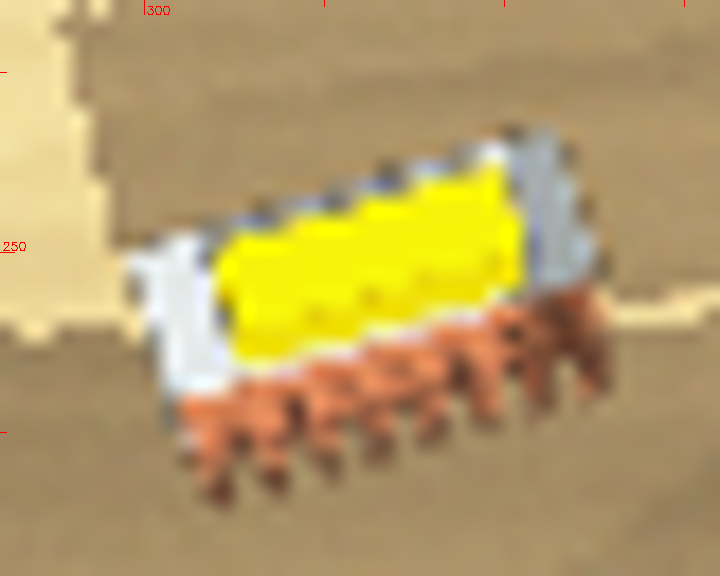

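View pics/s4d.png

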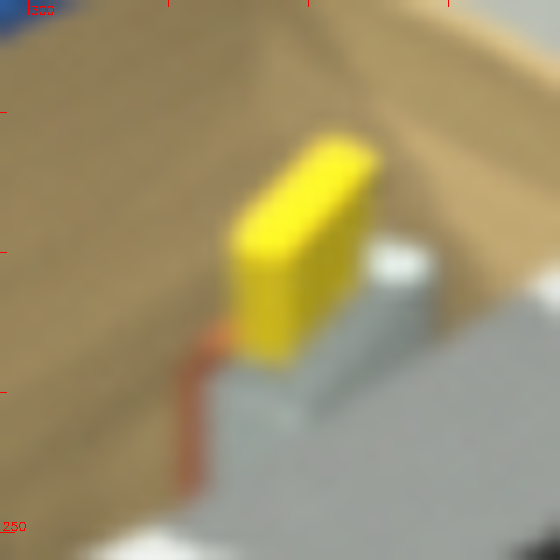

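```bash
cat > fm.py <<'E'
from h import *
from scipy.optimize import least_squares
def c(x,y,x0,y0,s): return np.array([x/s+x0-.5+.5/s, y/s+y0-.5+.5/s])
t=lambda x,y:('top',c(x,y,292,236,18)); s=lambda x,y:('scene',c(x,y,298,212,14))
h=.006
F=[([h,.02,.07],t(215,245)),([h,-.02,.07],t(505,165)),([-h,.02,.04],t(238,370)),([-h,-.02,.04],t(525,288)),
([.015,.03,.04],t(128,258)),([.015,-.03,.04],t(518,128)),([-.015,.03,.04],t(175,395)),
([h,-.02,.07],s(298,250)),([-h,-.02,.07],s(232,243)),([h,.02,.07],s(380,158)),([-h,.02,.07],s(325,138)),([h,-.02,.04],s(285,364)),([-h,-.02,.04],s(238,352)),([.015,.03,.04],s(434,262))]
def res(p):
    Rz=R.from_euler('z',p[3])
    return np.concatenate([proj(n,p[:3]+Rz.apply(l))[0]-q for l,(n,q) in F])
r=least_squares(res,[.56,.07,.11,.2],loss='soft_l1');print(r.x);print(r.fun.reshape(-1,2).round(2))
E
python3 fm.py
```

```text
[0.57379985 0.06743976 0.11337113 0.22504412]
[[-1.1  -0.42]
 [-0.9  -0.77]
 [-0.48 -0.07]
 [-0.45 -0.22]
 [-0.8  -0.87]
 [ 1.41 -0.66]
 [ 0.07  3.25]
 [-1.37  0.46]
 [-0.4  -0.23]
 [-0.54 -0.29]
 [-0.3  -0.01]
 [-0.36  0.79]
 [-0.69  0.44]
 [-0.09 -0.27]]
```

The joint fit puts the fin module at (0.574, 0.067) with its base at z=0.113 and yaw 0.225. I'll move over it and look again.

```bash
python3 -m creep '[[[26,0,23],0,0.5],[[27,0,23],0,0.5],[[27,0,23],0,0.5],[[27,0,23],0,0.5],[[27,0,24],0,0.5],[[0,0,0],-0.09,0.5],[[0,0,0],-0.09,0.5],[[0,0,0],-0.09,0.5]]'; python3 -m creep '[[[0,0,0],0,0.5],[[0,0,0],0,0.5]]'; python3 - <<'E'
from h import *
p,M=st(); print('head',np.arctan2(M[1,0],M[0,0]))
t=np.array([.5738,.0674,.157]);print((M.T@(t-p)*1000).round(1))
im=shot('scene'); cv2.imwrite('pics/scene5.png',im); crop(im,'pics/s5c.png',280,170,380,270,7)
im=shot('top'); cv2.imwrite('pics/top5.png',im)
E
```

```text
time: 8.95
position: [0.5714, 0.068, 0.2494]
tool_rot: [-0.702, -0.078, 0.081, 0.703]
ft_force: [-0.2, -0.7, -0.1]
grip_width: 0.043
time: 9.15
position: [0.5717, 0.0675, 0.2503]
tool_rot: [-0.703, -0.077, 0.078, 0.703]
ft_force: [-0.5, 0.6, 0.3]
grip_width: 0.0436
t 9.15 pos [0.5717 0.0675 0.2503] f [-0.5  0.6  0.3] w 0.0436
toolaxes cols
 [[ 0.976 -0.002 -0.218]
 [ 0.218  0.     0.976]
 [-0.002 -1.     0.001]] q [-0.076  0.431  1.525 -0.     1.189 -0.296]
head 0.21994859383117893
[ 2.2 93.3 -0.7]
```

View pics/s5c.png

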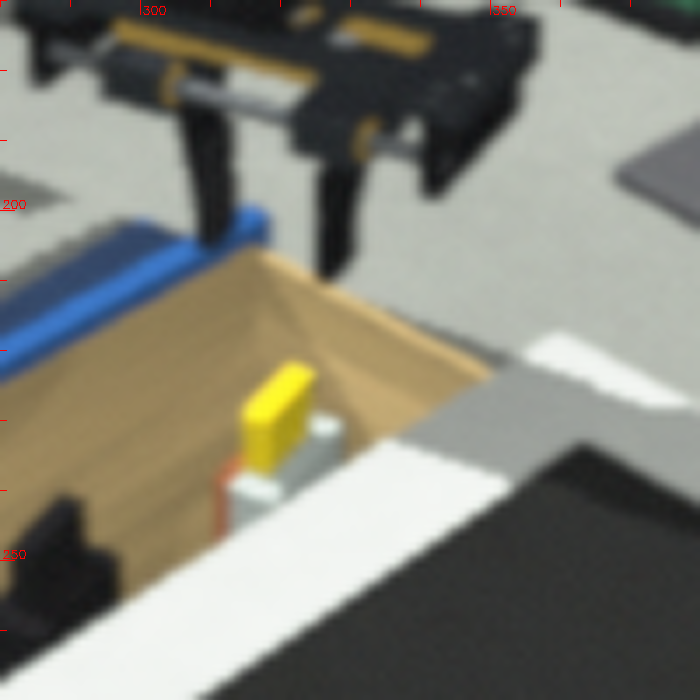

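View pics/top5.png

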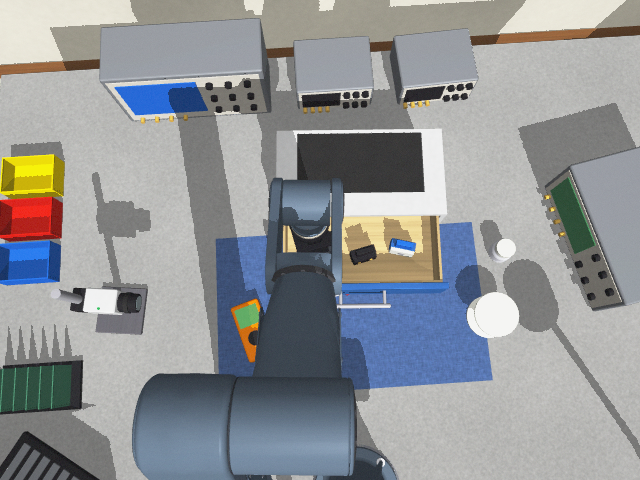

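```bash
python3 -m creep '[[[2,15,-1],0,0.5],[[0,20,0],0,0.5],[[0,20,0],0,0.5],[[0,15,0],0,0.5],[[0,10,0],0,0.5],[[0,7,0],0,0.5],[[0,4,0],0,0.5],[[0,0,0],0,0.5]]';python3 - <<'E'
from h import *
p,M=st(); print('head',np.arctan2(M[1,0],M[0,0]))
t=np.array([.5738,.0674,.157]);print((M.T@(t-p)*1000).round(1))
im=shot('scene'); cv2.imwrite('pics/scene6.png',im); crop(im,'pics/s6c.png',280,180,360,260,9)
E
```

```text
time: 10.05
position: [0.5746, 0.067, 0.1604]
tool_rot: [-0.703, -0.078, 0.078, 0.703]
ft_force: [-0.3, 0.1, -0.9]
grip_width: 0.0434
t 10.05 pos [0.5746 0.067  0.1604] f [-0.3  0.1 -0.9] w 0.0434
toolaxes cols
 [[ 0.976 -0.    -0.22 ]
 [ 0.22  -0.     0.976]
 [-0.    -1.     0.   ]] q [-0.077  0.544  1.612 -0.     0.986 -0.299]
head 0.2217609746160912
[-0.7  3.4  0.6]
```

View pics/s6c.png

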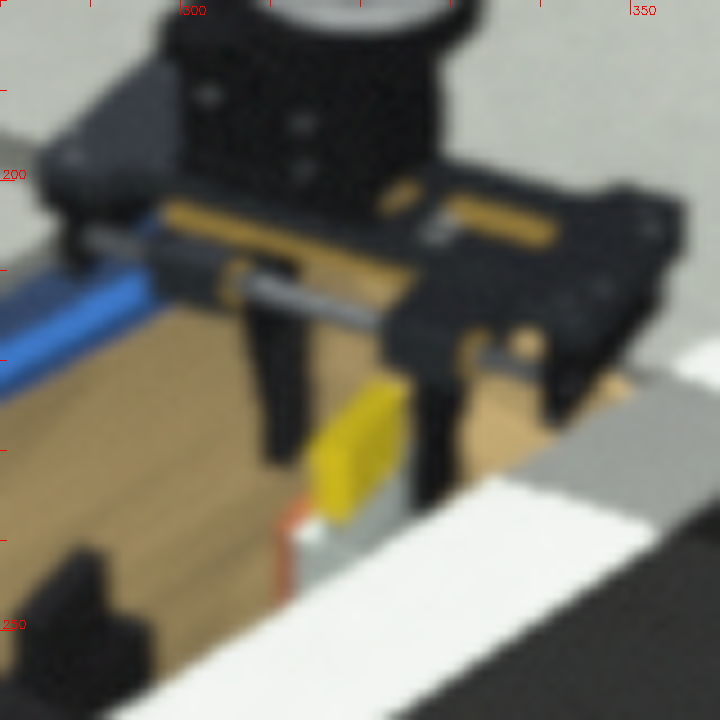

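The fingers straddle the tab centrally and clear the case. I'll go down 3 mm and grip.

```bash
python3 -m creep '[[[0,3,0],0,0.5],[[0,0,0],0,0.2],[[0,0,0],0,0.1],[[0,0,0],0,0],[[0,0,0],0,0],[[0,0,0],0,0],[[0,0,0],0,0]]' 30;python3 - <<'E'
from h import *
p,M=st(); print('head',np.arctan2(M[1,0],M[0,0]))
E
```

```text
time: 10.8
position: [0.5744, 0.0671, 0.1575]
tool_rot: [-0.703, -0.078, 0.078, 0.703]
ft_force: [-0.0, -0.6, -1.5]
grip_width: 0.0117
t 10.8 pos [0.5744 0.0671 0.1575] f [-0.  -0.6 -1.5] w 0.0117
toolaxes cols
 [[ 0.975 -0.    -0.22 ]
 [ 0.22  -0.     0.975]
 [-0.    -1.     0.   ]] q [-0.077  0.548  1.615 -0.     0.979 -0.299]
head 0.22201206848163127
```

```bash
python3 -m creep '[[[0,-6,0],0,0],[[0,-12,0],0,0],[[0,-18,0],0,0],[[0,-22,0],0,0],[[0,-22,0],0,0],[[0,-18,0],0,0],[[0,-10,0],0,0],[[0,0,0],0,0]]';python3 - <<'E'
from h import *
p,M=st(); print('head',np.arctan2(M[1,0],M[0,0]))
im=shot('scene'); cv2.imwrite('pics/scene7.png',im); crop(im,'pics/s7c.png',270,120,390,240,6)
E
```

```text
time: 11.6
position: [0.5756, 0.067, 0.2676]
tool_rot: [0.703, 0.08, -0.077, -0.702]
ft_force: [0.3, -0.9, -3.2]
grip_width: 0.0116
t 11.6 pos [0.5756 0.067  0.2676] f [ 0.3 -0.9 -3.2] w 0.0116
toolaxes cols
 [[ 0.975  0.004 -0.22 ]
 [ 0.22  -0.     0.975]
 [ 0.004 -1.    -0.001]] q [-0.077  0.415  1.499  0.     1.224 -0.299]
head 0.22206290079443744
```

View pics/s7c.png

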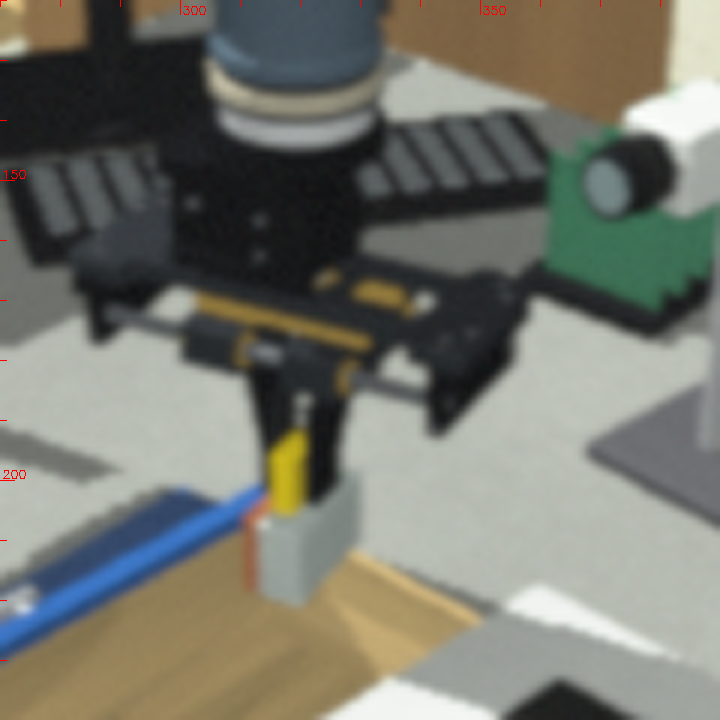

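The module is held upright. Next I'll refine the camera pose from the unobstructed pictures.

```bash
python3 - <<'E'
from h import *
crop('pics/top4.png','pics/k1.png',45,280,155,340,7)
crop('pics/scene4.png','pics/k2.png',360,100,420,160,10)
crop('pics/scene4.png','pics/k3.png',360,165,420,215,10)
E
```

```text
(no output)
```

View pics/k1.png

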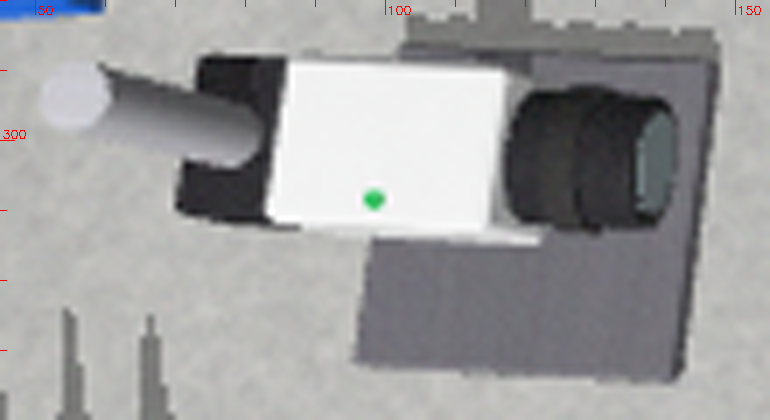

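View pics/k2.png

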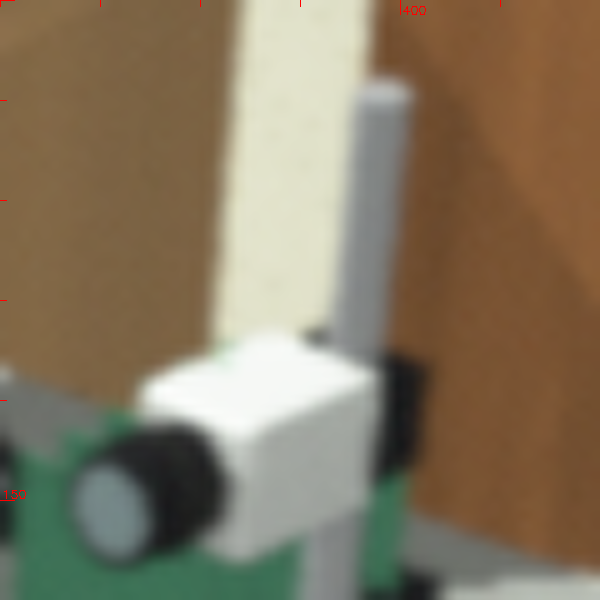

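View pics/k3.png

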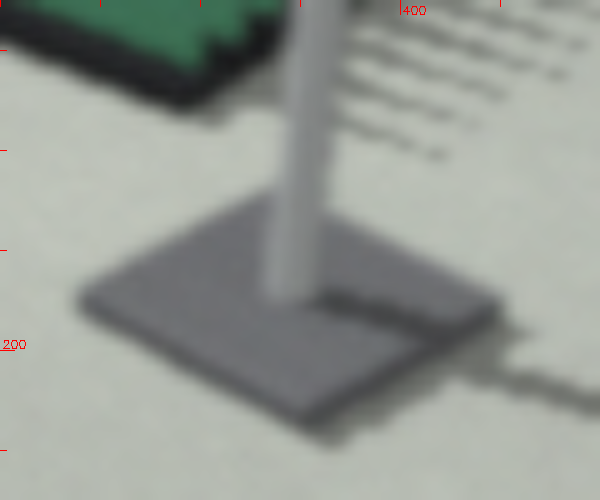

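```bash
cat > cam.py <<'E'
from h import *
from scipy.optimize import least_squares
def c(x,y,x0,y0,s): return np.array([x/s+x0-.5+.5/s, y/s+y0-.5+.5/s])
t=lambda x,y:('top',c(x,y,45,280,7)); s=lambda x,y:('scene',c(x,y,360,100,10)); s3=lambda x,y:('scene',c(x,y,360,165,10))
# p: x,y,yaw,h,xf,xb,fo
def pts(p):
    x,y,a,h,xf,xb,fo=p
    T=h+.026;B=h-.026
    return [((.03,0,.354),t(73,95)),((fo-.06,-.06,.014),t(718,62)),((fo-.06,.06,.014),t(678,380)),((fo+.06,.06,.014),t(358,362)),
    ((xb,-.026,T),t(288,60)),((xf,-.026,T),t(505,68)),((xf,.026,T),t(491,233)),((xb,.026,T),t(268,222)),
    ((-.095,0,h),t(657,163)),((-.095,0,h),s(112,512)),
    ((xf,-.026,T),s(250,437)),((xf,.026,T),s(143,390)),((xb,-.026,T),s(378,378)),((xf,-.026,B),s(235,560)),
    ((.03,0,.354),s(385,92)),((.03,0,.014),s3(292,297)),((fo-.06,.06,.014),s3(80,300)),((fo-.06,-.06,.014),s3(305,418)),((fo+.06,-.06,.014),s3(500,305))]
def res(p):
    Rz=R.from_euler('z',p[2])
    return np.concatenate([proj(n,np.r_[p[:2],0]+Rz.apply(l))[0]-q for l,(n,q) in pts(p)])
r=least_squares(res,[.48,.55,1.45,.237,-.04,.04,.03],loss='soft_l1')
if __name__=='__main__':
    print(r.x.round(4));print(r.fun.reshape(-1,2).round(2))
    J=r.jac;print('sd',np.sqrt(np.diag(np.linalg.inv(J.T@J))).round(4))
p=r.x;ca=np.array([np.cos(p[2]),np.sin(p[2]),0])
lens=np.r_[p[:2],p[3]]-.095*ca;view=lens-.12*ca
if __name__=='__main__':
    print('lens',lens,'view',view,'module origin',view-.015*ca-[0,0,.02],'mod heading',p[2]-np.pi)
E
python3 cam.py
```

```text
[ 0.4783  0.5484  1.4542  0.2361 -0.0547  0.0125  0.0263]
[[-0.31 -0.14]
 [-0.02 -0.62]
 [-0.01 -0.01]
 [-0.32  0.23]
 [ 0.3  -1.35]
 [ 0.2  -0.96]
 [-1.1  -0.38]
 [-0.45 -0.38]
 [-0.35 -0.28]
 [-0.73  0.4 ]
 [-0.37 -0.09]
 [-0.97 -0.23]
 [-0.41  0.16]
 [-0.15  1.41]
 [-0.91 -0.13]
 [-0.66 -0.77]
 [-1.95 -1.28]
 [-0.95 -0.51]
 [-0.17 -0.69]]
sd [0.0008 0.0015 0.0125 0.002  0.0023 0.0023 0.0021]
lens [0.46726596 0.45403209 0.23612613] view [0.4533087  0.33484654 0.23612613] module origin [0.45156404 0.31994835 0.21612613] mod heading -1.6873707210973599
```

```bash
python3 -m creep '[[[0,-5,0],0.1,0],[[0,-5,0],0.14,0],[[0,0,0],0.14,0],[[0,0,0],0.14,0],[[0,0,0],0.14,0],[[0,0,0],0.14,0],[[0,0,0],0.14,0],[[0,0,0],0.14,0]]' && python3 -m creep '[[[0,0,0],0.14,0],[[0,0,0],0.14,0],[[0,0,0],0.14,0],[[0,0,0],0.14,0],[[0,0,0],0.14,0],[[0,0,0],0.129,0],[[0,0,0],0,0]]';python3 - <<'E'
from h import *
p,M=st(); print('head',np.arctan2(M[1,0],M[0,0]))
t=np.array([.4516,.3199,.260]);print((M.T@(t-p)*1000).round(1))
E
```

```text
time: 12.45
position: [0.5736, 0.0671, 0.2739]
tool_rot: [0.643, -0.297, 0.295, -0.642]
ft_force: [1.0, -0.4, -2.6]
grip_width: 0.0115
time: 13.15
position: [0.5737, 0.0671, 0.274]
tool_rot: [-0.471, 0.529, -0.527, 0.469]
ft_force: [-0.1, 0.3, -1.7]
grip_width: 0.0113
t 13.15 pos [0.5737 0.0671 0.274 ] f [-0.1  0.3 -1.7] w 0.0113
toolaxes cols
 [[-0.116 -0.003  0.993]
 [-0.993  0.    -0.116]
 [ 0.    -1.    -0.003]] q [-0.077  0.409  1.49  -0.     1.246  1.61 ]
head -1.6868580049792816
[-237.    14.5 -150.5]
```

Turned. Next I'll move toward the viewing place, stopping slightly short of it to check.

```bash
python3 -m creep '[[[-12,0,-8],0,0],[[-25,0,-16],0,0],[[-30,0,-19],0,0],[[-30,0,-19],0,0],[[-30,0,-19],0,0],[[-30,2,-19],0,0],[[-25,3,-18],0,0],[[-20,3,-14],0,0]]' && python3 -m creep '[[[-15,3,-10],0,0],[[-10,2,-6],0,0],[[-5,1,-2],0,0],[[0,0,0],0,0],[[0,0,0],0,0],[[0,0,0],0,0]]';python3 - <<'E'
from h import *
p,M=st(); print('head',np.arctan2(M[1,0],M[0,0]))
t=np.array([.4516,.3199,.260]);print((M.T@(t-p)*1000).round(1))
im=shot('scene'); cv2.imwrite('pics/scene8.png',im); crop(im,'pics/s8c.png',280,80,400,200,6)
im=shot('top'); cv2.imwrite('pics/top8.png',im)
E
```

```text
time: 13.95
position: [0.4644, 0.2852, 0.2671]
tool_rot: [-0.472, 0.528, -0.527, 0.471]
ft_force: [-0.5, -0.7, -2.1]
grip_width: 0.0115
time: 14.55
position: [0.4531, 0.3142, 0.2617]
tool_rot: [0.47, -0.528, 0.529, -0.47]
ft_force: [0.4, 0.1, -2.5]
grip_width: 0.0119
t 14.55 pos [0.4531 0.3142 0.2617] f [ 0.4  0.1 -2.5] w 0.0119
toolaxes cols
 [[-0.117  0.     0.993]
 [-0.993 -0.    -0.117]
 [ 0.    -1.     0.   ]] q [ 0.404  0.383  1.572 -0.     1.187  2.092]
head -1.687996019905907
[-5.5  1.7 -2.2]
```

View pics/s8c.png

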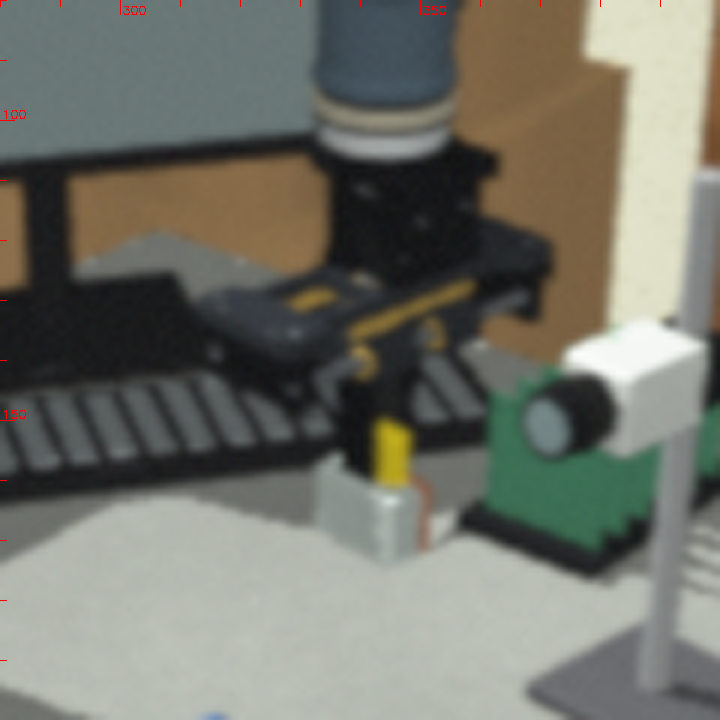

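View pics/top8.png

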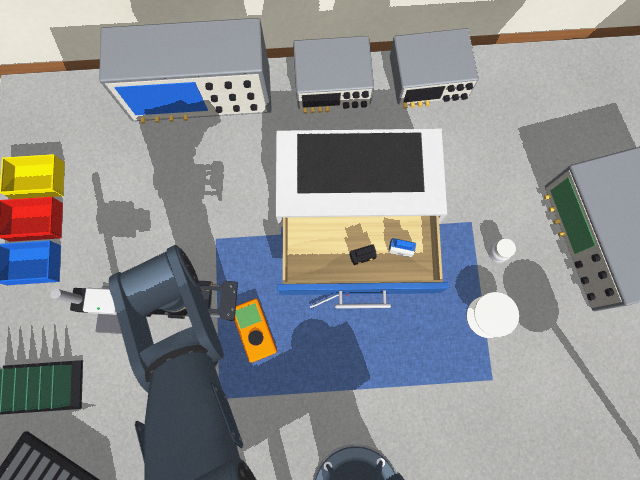

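The module is upright with its fins toward the lens, and the drawer is out with both other modules standing. Making the final correction, then I'll measure.

```bash
python3 -m creep '[[[-3,1,-1],0,0],[[-3,1,-1],0,0],[[0,0,0],0,0],[[0,0,0],0,0],[[0,0,0],0,0],[[0,0,0],0,0]]';python3 - <<'E'
from h import *
p,M=st(); print('head',np.arctan2(M[1,0],M[0,0]))
t=np.array([.4516,.3199,.260]);print((M.T@(t-p)*1000).round(1))
im=shot('scene'); cv2.imwrite('pics/scene9.png',im); crop(im,'pics/s9c.png',325,140,365,180,16)
print(proj('scene',[t]))
E
```

```text
time: 15.25
position: [0.4512, 0.3211, 0.2596]
tool_rot: [0.47, -0.528, 0.528, -0.47]
ft_force: [-0.6, -0.7, -2.1]
grip_width: 0.0117
t 15.25 pos [0.4512 0.3211 0.2596] f [-0.6 -0.7 -2.1] w 0.0117
toolaxes cols
 [[-0.116  0.     0.993]
 [-0.993 -0.    -0.116]
 [ 0.    -1.     0.   ]] q [ 0.417  0.389  1.569 -0.     1.184  2.104]
head -1.6869423656464286
[ 1.2 -0.4  0.5]
[[342.08374373 157.10184764]]
```

View pics/s9c.png

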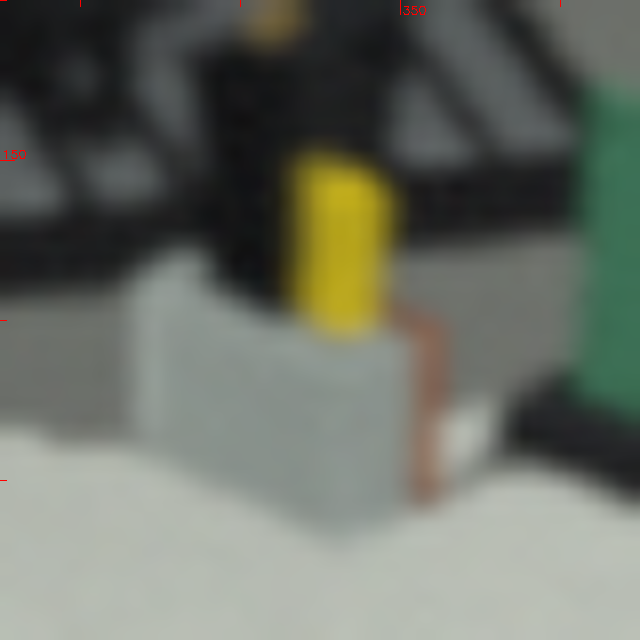

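```bash
cat > ov.py <<'E'
from h import *
o=robot.get_obs();p=o['position'];M=R.from_quat(o['tool_rot']).as_matrix()
a=np.arctan2(M[1,0],M[0,0]);Rz=R.from_euler('z',a)
im=cv2.imread('pics/scene9.png');s=16;b=cv2.resize(im[140:180,325:365],None,fx=s,fy=s,interpolation=cv2.INTER_CUBIC)
def box(hx,hy,z0,z1,col):
    P=np.array([[x,y,z] for x in(-hx,hx) for y in(-hy,hy) for z in(z0,z1)])
    uv=(proj('scene',p-[0,0,.0441]+Rz.apply(P))-[325,140]+.5)*s
    for i in range(8):
        for j in range(i):
            if (P[i]!=P[j]).sum()==1: cv2.line(b,tuple(map(int,uv[i])),tuple(map(int,uv[j])),col,1)
box(.015,.03,0,.04,(255,0,255));box(.006,.02,.04,.07,(0,0,255))
cv2.imwrite('pics/ov.png',b)
E
python3 ov.py
```

```text
(no output)
```

View pics/ov.png

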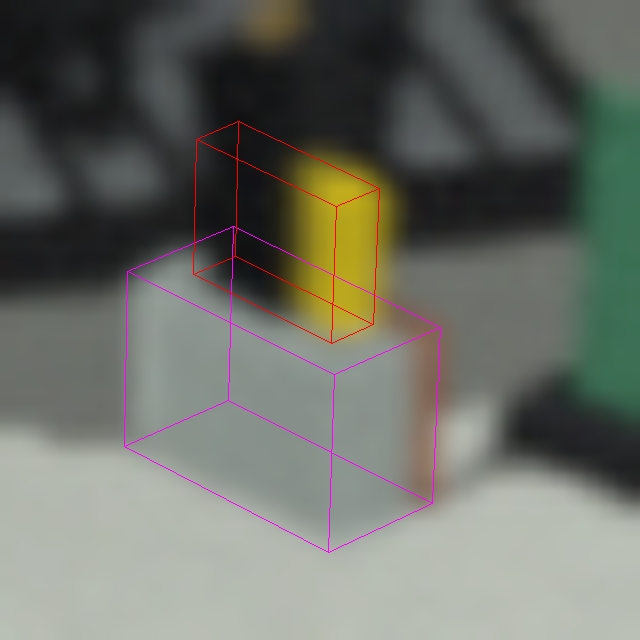

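The model wireframe projected from the gripper pose matches the picture to about 0.5 px. That offset also appears on the inspection camera head, so it largely cancels in the relative position. One last 1 mm trim, then I'll settle and check.

```bash
python3 -m creep '[[[1,0,0],0,0],[[0,0,0],0,0],[[0,0,0],0,0],[[0,0,0],0,0],[[0,0,0],0,0],[[0,0,0],0,0],[[0,0,0],0,0],[[0,0,0],0,0]]';python3 - <<'E'
from cam import *
q,M=st(); print('head',np.arctan2(M[1,0],M[0,0]),'want',p[2]-np.pi)
face=q-[0,0,.0441]+[0,0,.02]-.015*M[:,0]
d=lens-face;print('fins to lens axial mm',d@ca*1000,'lateral',(d@np.array([-ca[1],ca[0],0]))*1000,'vert',d[2]*1000)
print(robot.get_obs()['joint_velocities'].round(4))
im=shot('scene'); cv2.imwrite('pics/scene10.png',im)
im=shot('top'); cv2.imwrite('pics/top10.png',im)
crop(im,'pics/t10c.png',210,180,520,400,2.5)
E
```

```text
time: 16.1
position: [0.4511, 0.3201, 0.2596]
tool_rot: [-0.47, 0.528, -0.528, 0.47]
ft_force: [0.0, 1.0, -2.5]
grip_width: 0.0118
t 16.1 pos [0.4511 0.3201 0.2596] f [ 0.   1.  -2.5] w 0.0118
toolaxes cols
 [[-0.116 -0.     0.993]
 [-0.993  0.    -0.116]
 [-0.    -1.    -0.   ]] q [0.415 0.388 1.57  0.    1.184 2.102]
head -1.68697986180846 want -1.6873707210973599
fins to lens axial mm 119.8793288798061 lateral -0.4775777322367711 vert 0.6720555857394062
[-0.      0.0006  0.0011  0.0005 -0.0015 -0.0008]
```

View pics/scene10.png

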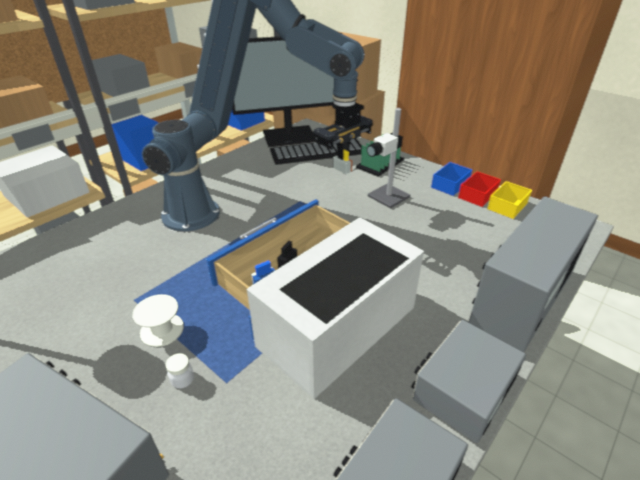

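View pics/t10c.png

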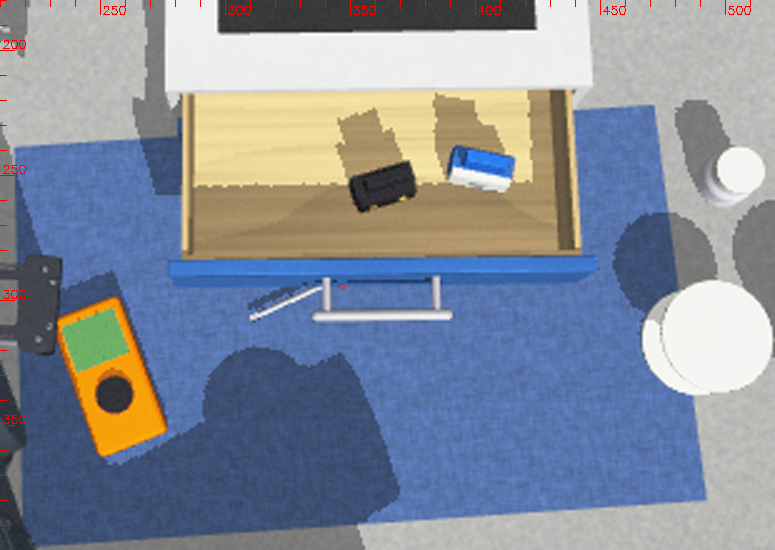

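Black at (360,252) and blue at (400,247) are standing, the drawer is out, and the driver, meter, reel and jar are where they were. Handing in.

```bash
python3 - <<'E'
from h import *
print(unz('top',210+381/2.5-.3,180+316/2.5-.3,.170))
print(robot.hand_in()); st()
E
```

```text
[ 0.43303254 -0.04156052  0.17      ]
the job is handed in; nothing more can be done
None
the job is handed in; nothing more can be done
```

I pulled the top drawer out to its stop and left it out. I then lifted the copper-finned module by its yellow tab and handed the job in at about 16 s, still holding the module in front of the lens.

**Module pose:** from the measured gripper pose and my camera fit, the fins are 119.9 mm from the lens, 0.5 mm off-centre sideways and 0.7 mm low. The heading error is under 0.001 rad. The joints were essentially still and the grip was steady at 11.8 mm.

**Uncertainty:** the fit itself is only good to about 2 mm and 0.7°. A model outline drawn over the picture matched to about half a pixel and suggested the module may sit about 1 mm higher than calculated.

**Drawer:** the stop was felt as the handle staying put while the pulling force rose to about 11 N. After release, the handle measured at x = 0.433 m in the image; the gripper had been at 0.435 m at the stop.

**Rest of the scene:** the final pictures show the black and blue modules still standing in the drawer. The driver, meter, reel, jar and camera appear unmoved. No check failed.

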